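# Bump-test a gas detector

## Robot

A 7-joint arm with a two-finger parallel gripper is mounted at the origin on the work surface. World frame = base frame: x ahead of the robot, y to its left, z up, the work surface at z = 0. Lengths are in m, angles in rad, forces in N, time in s.
With the tool pointing down it reaches from about 0.425 to 1.025 m from the base axis. Payload 9.4 kg.
Tool frame: the origin (TCP) lies on the centre line of the jaws, within the pads' length; the fingertips stand env.tip_reach ahead of it and the grasp point (between the pads) lies 2 mm behind it (env.tip_reach is the distance from the TCP to the fingertips, in m); z points along the fingers, y is the line along which they close (so a half turn about z gives the same grasp; the last joint's range is limited). The gripper opens to 93 mm and grips with 3 to 60 N. Pads are 15 mm wide; open, the fingers measure 128 mm over their backs; the gripper's body (75 mm by 188 mm) begins 65 mm behind the grasp point.
Start: joints at [1.076, 0.599, -0.003, 1.599, 0.002, 0.943, -0.08], TCP at [0.294, -0.663, 0.236] pointing down, gripper open.
Joint ranges: [-2.57, 2.57], [-0.35, 1.97], [-1.29, 1.29], [0.11, 2.56], [-1.05, 4.19], [0.11, 1.86], [-2.63, 2.63]. Speed limits (rad/s): [2.22, 2.22, 3.01, 3.01, 3.14, 3.14, 3.14].

## Interface

Orientations are given as a unit quaternion [x, y, z, w].
In Python, from plant import env, viewer, job, finder gives the robot as it stands.
- The arm moves only by the shell command python3 -m creep 'ROWS'. ROWS is JSON, a list that holds one entry, the list of rows, each a list of 7 numbers: the opening, from 0 (shut) to 1 (fully open), then the shift along the world's x, y, z in mm, then the turn, a rotation vector about the world's x, y, z in degrees. In form: [[[claw, dx, dy, dz, ax, ay, az], ...]]. A call has 1 to 8 rows; each row is the pose to reach, as a shift and turn from the pose commanded when the call began; what a row does not reach only later rows make up. A row lasts 1/8 s, in which the tool goes at most 62.5 mm and 10.7 degrees, less where a joint would pass 70% of its speed; a pose out of reach is approached as far as the arm can. A call with a gripper value outside its range is refused whole. The fingers move at their own pace and stop on an object; the grip force is fixed at half the most. Time passes only in rows, so rows that repeat a pose let the fingers close. It gives the time, the measured TCP pose, the force, the opening and the grip force at its end, in the units of the state.
- env.observe(): the state, without advancing time (a new reading comes with each control period).
- viewer.snapshot(name): name is "side" or "top" or "wrist"; returns the picture (480x640x3 uint8, blue, green, red); there is no depth.
- viewer.calibration(name): a dict with "mtx" (3x3 intrinsics, pixels), "pose" (4x4, takes a point from camera to world coordinates). Camera axes: x right, y down, z forward; pixel columns grow to the right and rows downward; lengths in m; the calibration is good to about 2 mm. A picture is of the moment at which its call begins: read the wrist's pose just before it. calibration takes no time and is no camera call; for the wrist camera it gives the pose at the moment of the call.
- job.sign_off(): hands the job in; it is judged then, once.
Trained networks look in the newest picture that a camera, given by its name, has taken for a name from the list of things; names that differ only in an ending like _2 or _b are one class to them, and where a whole thing is asked for, a point or a joint stands for the part that bears it (a point fixed in the world has none). Each returns a list of dicts, best first, with "p" (0 to 1); they miss things now and then, are a little off and sometimes report something else, mostly with a low value. They report only what shows in the picture. A call takes as long as a camera call. They do not tell look-alikes from the thing itself.
- finder.outline_of(query, camera): "mask" (480x640 bool, what is visible of it) and "box" ([left, top, width, height] in pixels, round what is visible of it).
The state is a dict: "t": time; "qpos": joint angles; "qvel": joint speeds; "joint_torque": joint torques, N m; "eef_pos": TCP position; "eef_rot": TCP orientation; "contact_force": force on the tool from outside, world axes, zero at the start; "ft_torque": the same for the moment, N m; "finger_gap": finger opening in m; "finger_force": force on a finger pad.
Only numpy, scipy, OpenCV 4.12 (cv2) and the standard library are available. Lean on these libraries where they do the work, as an engineer would, in place of code of your own. Each camera call takes 0.05 s, during which the arm holds its last target. There are 200 camera calls.

## Task

On the gas-test console, slide the rectangular detector along its lane, under the overhang, until it is fully home against the end of its bay. Then open the valve directly above that bay by turning its lever all the way, a quarter turn, until it points down the slope. Leave the other valve closed, the round canister in its lane and the other things on the bench as they are.

Things in the scene. Friction and masses are not known exactly. Their poses are not given: they have to be found in the camera images.
- console: Fixed white gas-test console, 315 x 350 mm, 289 high; yaw varies. Origin on the bench top; x = direction of sliding, away from the robot, y left, z up. Lanes along x in front, at y +80 and -80 mm. Behind them, from the overhang's front edge (x -60, z 60 mm) up to (x 55, z 156 mm), a panel slopes at 40 degrees and carries two levered valves, one above each bay.
- bay_left (a point): End of the left lane and bay: on the lane's floor (6 mm above the bench), at its centre line, at the end wall (console x -15, y 80 mm). Axes are the console's. The lane is 70 mm wide and 190 mm long, open towards -x, its side rails' tops 16 mm above its floor. The last 45 mm before the wall are the bay, under an overhang 39 mm above the floor.
- bay_right (a point): The same for the right lane, at console y = -80 mm.
- pipe (a point): Middle of the horizontal steel gas pipe, 18 mm thick, that runs along console y above the valves (console x 11.5, z 280 mm; y -165 to 165 mm, then back to posts at x 85 mm). It bars the room straight above the closed levers: reach them square to the panel, from below the pipe. A row of flow tubes stands behind, at x 85 mm, z up to 264 mm.
- detector: Loose grey gas detector lying flat in one of the lanes (left or right varies), screen up, a box 110 (along the lane, x) x 64 x 30 mm, about 0.2 kg; origin at the middle of its underside. It starts 30 to 60 mm short of home. When home, its front end touches the bay's end wall: its origin is then at console x = -70 mm and its rear 65 mm stick out of the bay.
- canister: Loose white round filter canister, 52 mm diameter, 34 mm tall (38 with its nipple), parked in the other lane; origin at the middle of its underside. Leave it.
- valve_left (a joint): Left valve: 0 = closed (lever crosswise, pointing to console +y), 1.571 = fully open (lever pointing down the slope, towards the lanes); stops at both. Starts at 0 to 0.2. Stiff, about 0.2 N m; stays where left. The lever is a black bar 14 mm wide, 14 mm thick, reaching 75 mm from the turning axis, parallel to the panel, its centre line 35 mm off it (28 mm free beneath).
- valve_right (a joint): The same for the right valve; its closed lever also points to console +y.
- valve_left_pivot (a point): On the left valve's turning axis, at the height of the lever's centre line: console (-14, 80, 145) mm. Axes are the console's. The turning axis is square to the panel: it leans 40 degrees from vertical towards console -x. Opening turns the lever counter-clockwise seen facing the panel. The brass stub down the slope is a fixed outlet pipe.
- valve_right_pivot (a point): The same for the right valve, at console y = -80 mm.
- valve_left_grip (a point): On the left lever's centre line, 60 mm from the turning axis, 15 mm short of its free end. Its z axis is the turning axis, pointing out of the panel; its y axis points along the lever to its free end.
- valve_right_grip (a point): The same on the right lever.
- dock_a: Bystander: loose blue charging dock, 80 x 70 x 65 mm, left on the bench.
- dock_b: Bystander: the same, on the right.
- sign: Bystander: small blank card stand, 50 x 120 x 91 mm, on the right.
Not all that is in view belongs to the job. Several things have the shape of the detector; the one meant has the colours described above.

How it is judged:
By the outcome, as a careful person would: the job done as asked, in the order asked, and still so for the second after the job is handed in, with the robot touching nothing.
It also fails if it takes over 46 s, if anything falls off the work surface, if the arm or the gripper's body presses on something with over 40 N, if the wrist force passes 120 N, or if a joint passes its speed limit or range.

## Working session

There is one attempt and no reset: what is moved stays moved. The work goes in short steps, Python scripts to look and compute and a shell command to move; the robot and the scene stay as the last step left them, time stands still between calls to the robot, and variables do not carry over. Pictures are saved under pics/ and viewed, at most 10 in all, crops included, and the job is handed in when it is done.

```bash
ls; mkdir -p pics; python3 - <<'E'
from plant import env, viewer, job, finder
import cv2,numpy as np
s=env.observe();print(s['t'],s['eef_pos'],s['eef_rot'],s['finger_gap'],env.tip_reach,s['contact_force'])
a=viewer.snapshot('side');b=viewer.snapshot('top')
cv2.imwrite('pics/side.png',a);cv2.imwrite('pics/top.png',b)
for n in('side','top'):
    c=viewer.calibration(n);print(n,np.round(c['mtx'],1).tolist(),np.round(c['pose'],3).tolist())
    for q in('console','detector','canister','valve_left','valve_right','dock_a','sign'):
        print(q,[(round(float(d['p']),2),np.round(d['box']).astype(int).tolist()) for d in finder.outline_of(q,n)[:4]])
E
```

```text
pics
0.0 [ 0.29394595 -0.66225061  0.23477799] [ 9.78256130e-01  2.07399046e-01 -2.37066017e-04 -7.24390191e-04] 0.09313967020250882 0.017 [-0.11666803  0.01555933 -0.20408494]
side [[566.0, 0.0, 316.3], [0.0, 566.0, 233.3], [0.0, 0.0, 1.0]] [[-0.869, 0.445, -0.216, 0.87], [0.495, 0.774, -0.396, 0.648], [-0.009, -0.451, -0.893, 1.64], [0.0, 0.0, 0.0, 1.0]]
console [(0.61, [313, 280, 24, 18]), (0.17, [225, 203, 158, 140])]
detector [(0.95, [290, 225, 38, 31]), (0.78, [306, 149, 23, 29]), (0.64, [212, 201, 35, 24]), (0.63, [266, 177, 21, 29])]
canister [(0.52, [328, 266, 16, 18])]
valve_left [(0.39, [312, 280, 27, 21])]
valve_right [(0.45, [278, 238, 10, 15])]
dock_a [(0.88, [218, 154, 31, 29]), (0.87, [401, 332, 36, 37])]
sign [(0.59, [256, 123, 30, 38]), (0.45, [312, 280, 25, 20])]
top [[439.4, 0.0, 318.5], [0.0, 439.4, 239.2], [0.0, 0.0, 1.0]] [[-0.024, -0.998, 0.06, 0.471], [-1.0, 0.024, -0.004, 0.022], [0.003, -0.06, -0.998, 1.259], [0.0, 0.0, 0.0, 1.0]]
console [(0.82, [225, 147, 163, 156])]
detector [(0.95, [408, 230, 41, 36]), (0.57, [334, 230, 27, 44])]
canister [(0.77, [284, 250, 15, 19])]
valve_left []
valve_right [(0.72, [316, 206, 32, 13]), (0.25, [334, 231, 28, 42]), (0.22, [227, 148, 161, 154])]
dock_a [(0.84, [165, 274, 31, 31]), (0.73, [227, 146, 158, 159]), (0.56, [459, 199, 37, 37]), (0.21, [255, 218, 32, 21])]
sign [(0.91, [460, 252, 53, 36])]
```

View pics/side.png

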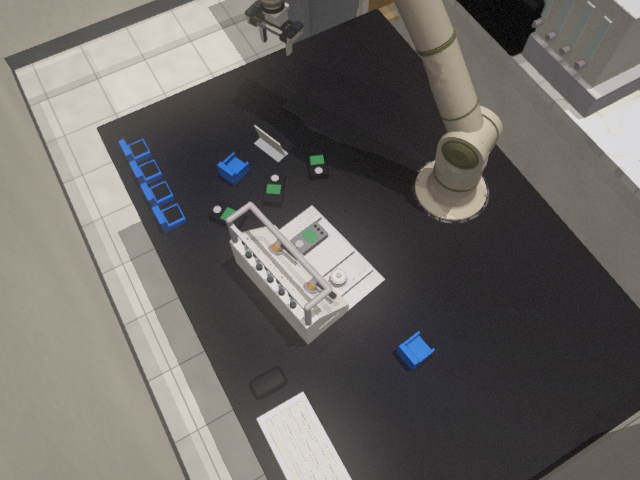

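View pics/top.png

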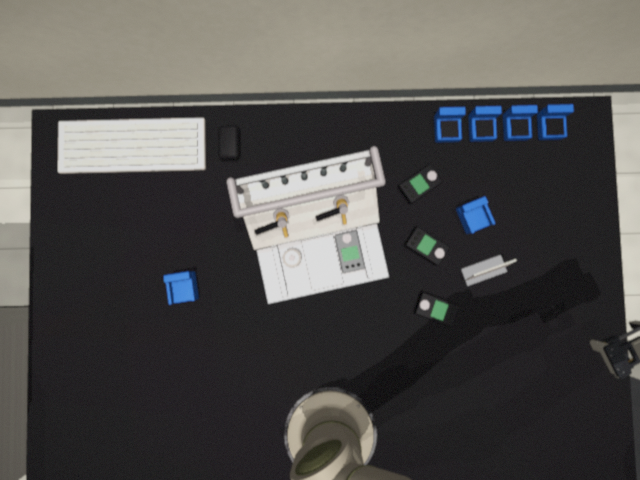

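The grey detector in the right lane (top 349,252; side 310,237) is the candidate. The black look-alikes lie off the console at top (420,183), (427,245) and (435,308). The white canister is in the left lane at top (292,257). Next I'll bring the wrist camera over and confirm in a crop.

```bash
python3 -m creep '[[[1,60,300,120,0,0,-6],[1,126,632,165,0,0,-13],[1,126,632,165,0,0,-13],[1,126,632,165,0,0,-13],[1,126,632,165,0,0,-13],[1,126,632,165,0,0,-13],[1,126,632,165,0,0,-13],[1,126,632,165,0,0,-13]]]'; python3 -m creep '[[[1,30,150,10,0,0,0],[1,30,150,10,0,0,0],[1,30,150,10,0,0,0],[1,30,150,10,0,0,0]]]'
python3 - <<'E'
from plant import env, viewer, finder
import cv2,numpy as np
s=env.observe();print(s['t'],s['eef_pos'],s['eef_rot'])
c=viewer.calibration('wrist');w=viewer.snapshot('wrist');cv2.imwrite('pics/w1.png',w);np.savez('w1.npz',K=c['mtx'],P=c['pose'])
print(np.round(c['mtx'],1).tolist(),np.round(c['pose'],3).tolist())
for q in('detector','canister','valve_left'):
    print(q,[(round(float(d['p']),2),np.round(d['box']).astype(int).tolist()) for d in finder.outline_of(q,'wrist')[:4]])
t=cv2.imread('pics/top.png')[135:315,215:400]; cv2.imwrite('pics/topc.png',cv2.resize(t,None,fx=3.2,fy=3.2,interpolation=cv2.INTER_CUBIC))
E
```

```text
t: 1.8
eef_pos: [0.3888, -0.1867, 0.3624]
eef_rot: [0.995, 0.095, 0.0, 0.0]
contact_force: [0.1, -0.3, 0.4]
finger_gap: 0.0929
finger_force: 0.0
t: 2.3
eef_pos: [0.419, -0.0366, 0.372]
eef_rot: [0.995, 0.097, 0.0, -0.0]
contact_force: [-0.5, -0.4, 0.4]
finger_gap: 0.0925
finger_force: 0.0
2.3 [ 0.41900679 -0.03663933  0.37195228] [ 9.95240683e-01  9.74460719e-02  4.93558568e-04 -5.53276715e-05]
[[404.6, 0.0, 319.9], [0.0, 404.6, 241.8], [0.0, 0.0, 1.0]] [[0.194, -0.944, -0.267, 0.494], [-0.981, -0.187, -0.052, -0.022], [-0.001, 0.272, -0.962, 0.52], [0.0, 0.0, 0.0, 1.0]]
detector [(0.77, [486, 94, 103, 104]), (0.77, [458, 246, 97, 83]), (0.68, [524, 1, 95, 35]), (0.6, [329, 68, 60, 102])]
canister [(0.73, [196, 82, 50, 44])]
valve_left [(0.66, [94, 0, 47, 10]), (0.49, [95, 1, 373, 197])]
```

View pics/w1.png

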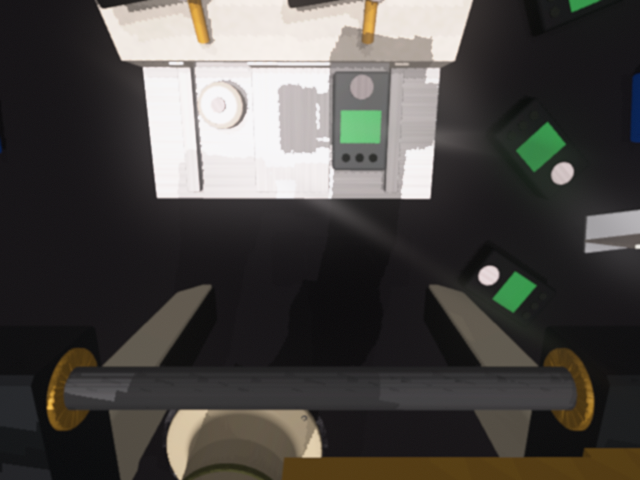

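View pics/topc.png

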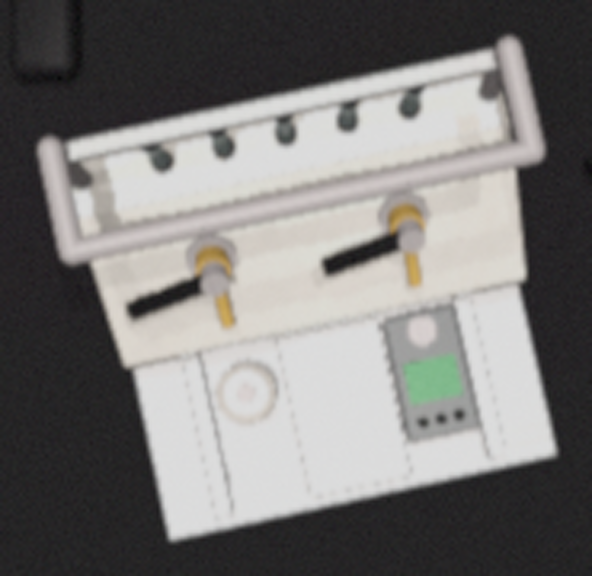

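Wrist view: the grey detector with green screen is at (333–387, 70–170) in the right lane, the canister is at (220,105), and the plate's front corners are at (157,198) and (432,198). The top crop shows both levers crosswise, pointing left. This detector matches the description by its grey colour and by lying in a lane. I'll triangulate and fit the console next.

```bash
cat > h.py <<'E'
import numpy as np
from scipy.optimize import least_squares
def proj(K,P,X): 
    p=(np.linalg.inv(P)@np.r_[X,1])[:3]; q=K@p; return q[:2]/q[2]
def tri(obs): # [(K,P,uv)]
    return least_squares(lambda X:np.concatenate([proj(K,P,X)-uv for K,P,uv in obs]),[.5,0,.05])
def con(p,X):
    c,s=np.cos(p[2]),np.sin(p[2]); return np.array([p[0]+c*X[0]-s*X[1],p[1]+s*X[0]+c*X[1],X[2]])
E
python3 - <<'E'
from plant import viewer
from h import *
w=np.load('w1.npz');W=(w['K'],w['P']);c=viewer.calibration('top');T=(c['mtx'],c['pose'])
t=lambda x,y:np.array([215+(x+.5)/3.2-.5,135+(y+.5)/3.2-.5])
pts={'fl':((157,198),t(171,540)),'fr':((432,198),t(556,456)),'ol':((121,63),t(128,366)),'or':((455,63),t(524,281)),
'det_rr':((387,169),t(479,426)),'det_rl':((333,170),t(409,441)),'det_fl':((334,72),t(386,319)),'can':((219,104),t(247,391))}
for k,(a,b) in pts.items():
    r=tri([(*W,np.array(a)),(*T,b)]);print(k,np.round(r.x,3),round(r.cost,2))
M=[((-205,175,22),'fl'),((-205,-175,22),'fr'),((-60,175,60),'ol'),((-60,-175,60),'or')]
ex=[((11.5,165,280),t(72,248)),((11.5,-165,280),t(533,152))]
def res(p):
    e=[]
    for X,k in M:
        X=con(p,np.array(X)/1e3); e+=[proj(*W,X)-pts[k][0],proj(*T,X)-pts[k][1]]
    for X,uv in ex: e.append(proj(*T,con(p,np.array(X)/1e3))-uv)
    return np.concatenate(e)
r=least_squares(res,[.6,.03,.2],loss='soft_l1');p=r.x;print(p,np.degrees(p[2]));print(np.round(res(p).reshape(-1,2),1).tolist())
np.save('p.npy',p)
# detector edges in console frame at z=36mm
P=w['P'];K=w['K']
for uv in[(333,170),(387,169),(334,72),(387,72)]:
    d=P[:3,:3]@np.linalg.inv(K)@[*uv,1];X=P[:3,3]+d*(.036-P[2,3])/d[2];c_,s=np.cos(p[2]),np.sin(p[2]);q=X[:2]-p[:2]
    print(np.round(1000*np.array([c_*q[0]+s*q[1],-s*q[0]+c_*q[1]]),1))
print([np.round(proj(*T,con(p,np.array(X)/1e3)),1) for X in[(-14,80,.145e3),(-14,-80,145)]],t(213,280),t(411,238))
E
```

```text
fl [0.37  0.164 0.012] 0.12
fr [ 0.435 -0.182 -0.002] 0.32
ol [0.517 0.19  0.072] 0.68
or [ 0.585 -0.148  0.06 ] 0.0
det_rr [ 0.463 -0.11   0.032] 0.03
det_rl [ 0.451 -0.046  0.053] 0.05
det_fl [ 0.555 -0.026  0.042] 1.42
can [0.497 0.091 0.054] 0.0
[0.6096336  0.03426663 0.19379816] 11.103816842543674
[[-5.0, -3.1], [-1.7, -1.9], [2.5, -2.7], [-0.1, -2.9], [1.1, 0.6], [-1.1, 1.3], [0.2, 1.0], [0.2, 0.3], [-0.0, 2.7], [-0.5, 1.1]]
[-172.7  -48.5]
[-171.5 -112.3]
[-65.  -48.5]
[ -64.9 -107.4]
[array([281.6, 223.5]), array([342.9, 210. ])] [281.21875 222.15625] [343.09375 209.03125]
```

```bash
python3 - <<'E'
from plant import viewer,env
from h import *
w=np.load('w1.npz');W=(w['K'],w['P']);c=viewer.calibration('top');T=(c['mtx'],c['pose'])
t=lambda x,y:np.array([215+(x+.5)/3.2-.5,135+(y+.5)/3.2-.5])
M=[((-205,175,6),(157,198),t(171,540)),((-205,-175,6),(432,198),t(556,456)),((-60,175,60),(121,63),t(128,366)),((-60,-175,60),(455,63),t(524,281)),
((11.5,165,280),None,t(72,248)),((11.5,-165,280),None,t(533,152)),((-14,80,150),None,t(213,280)),((-14,-80,150),None,t(411,238))]
def res(p):
    e=[]
    for X,a,b in M:
        X=con(p,np.array(X)/1e3)
        if a: e.append(proj(*W,X)-a)
        e.append(proj(*T,X)-b)
    return np.concatenate(e)
p=least_squares(res,[.6,.03,.2],loss='soft_l1').x;print(p,np.degrees(p[2]));print(np.round(res(p).reshape(-1,2),1).tolist())
np.save('p.npy',p)
P=w['P'];K=w['K']
for uv in[(333,170),(387,169)]:
    d=P[:3,:3]@np.linalg.inv(K)@[*uv,1];X=P[:3,3]+d*(.036-P[2,3])/d[2];c_,s=np.cos(p[2]),np.sin(p[2]);q=X[:2]-p[:2]
    print(np.round(1000*np.array([c_*q[0]+s*q[1],-s*q[0]+c_*q[1]]),1))
e=env.observe()['eef_pos']
for X in[(-148,-80,80),(-148,-80,43),(-101,-80,43)]: Y=con(p,np.array(X)/1e3);print(X,np.round(Y,3),np.round(1e3*(Y-e)))
E
```

```text
[0.61005451 0.03414177 0.19440677] 11.138687650141769
[[0.2, -5.3], [-1.0, -2.5], [-0.6, -5.1], [-1.0, -3.2], [1.3, 0.3], [-1.0, 1.2], [0.5, 0.5], [0.2, 0.1], [0.0, 2.5], [-0.4, 0.9], [0.2, 1.0], [-0.0, 0.5]]
[-173.2  -48.2]
[-171.9 -112. ]
(-148, -80, 80) [ 0.48  -0.073  0.08 ] [  62.  -33. -291.]
(-148, -80, 43) [ 0.48  -0.073  0.043] [  62.  -33. -328.]
(-101, -80, 43) [ 0.526 -0.064  0.043] [ 108.  -24. -328.]
```

```bash
python3 -m creep '[[[1,62,-33,-60,1.5,-7.5,0],[1,62,-33,-120,2.9,-14.7,0],[1,62,-33,-180,2.9,-14.7,0],[1,62,-33,-240,2.9,-14.7,0],[1,62,-33,-265,2.9,-14.7,0],[1,62,-33,-265,2.9,-14.7,0],[1,62,-33,-265,2.9,-14.7,0]]]'
python3 - <<'E'
from plant import env, viewer
import cv2,numpy as np
c=viewer.calibration('wrist');w=viewer.snapshot('wrist');cv2.imwrite('pics/w2.png',w);np.savez('w2.npz',K=c['mtx'],P=c['pose'])
E
```

```text
t: 3.38
eef_pos: [0.4782, -0.0788, 0.1247]
eef_rot: [0.989, 0.094, 0.117, -0.007]
contact_force: [-0.3, -0.8, 1.0]
finger_gap: 0.093
finger_force: 0.0
```

View pics/w2.png

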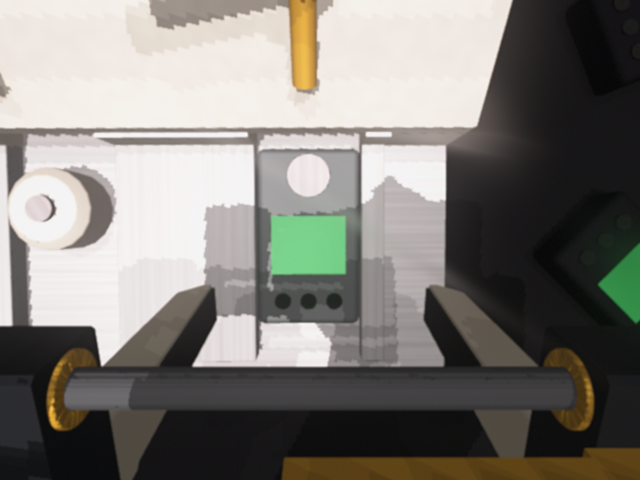

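The wrist view shows the detector centred at column 308 and the jaws at about 321, so I'm about 6 mm too far right. Correct and descend.

```bash
python3 -m creep '[[[1,1,6,-10,0,0,0],[1,1,6,-20,0,0,0],[1,1,6,-20,0,0,0]]]'
python3 - <<'E'
from plant import env, viewer,finder
from h import *
c=viewer.calibration('wrist');w=viewer.snapshot('wrist');s=env.observe();print(s['eef_pos'],s['contact_force'])
p=np.load('p.npy')
P,K=c['pose'],c['mtx']
for d in finder.outline_of('detector','wrist')[:3]:
    l,t,wd,h=d['box'];print(d['p'],d['box'])
    m=d['mask'];r=int(t+h*.8);x=np.where(m[r])[0]
    for uv in[(x[0],r),(x[-1],r),(l+wd/2,t+h)]:
        v=P[:3,:3]@np.linalg.inv(K)@[*uv,1];X=P[:3,3]+v*(.036-P[2,3])/v[2];print(np.round(X,4))
c_,q=p[2],s['eef_pos'][:2]-p[:2];print('tcp con',np.cos(c_)*q[0]+np.sin(c_)*q[1],-np.sin(c_)*q[0]+np.cos(c_)*q[1])
E
```

```text
t: 3.8
eef_pos: [0.4805, -0.073, 0.1076]
eef_rot: [0.989, 0.095, 0.115, -0.008]
contact_force: [0.9, -0.3, 0.4]
finger_gap: 0.0931
finger_force: 0.0
[ 0.48053861 -0.07291223  0.10792656] [-1.1066664   0.91724026 -0.24399893]
0.92 [261.5, 146.8, 109.7, 191.2]
[ 0.471  -0.0415  0.036 ]
[ 0.4829 -0.1036  0.036 ]
[ 0.4544 -0.0767  0.036 ]
0.68 [590.1, 2.6, 48.4, 89.1]
[ 0.6358 -0.2146  0.036 ]
[ 0.6384 -0.228   0.036 ]
[ 0.6255 -0.2165  0.036 ]
0.58 [554.8, 192.2, 83.8, 131.8]
[ 0.5077 -0.2269  0.036 ]
[ 0.5134 -0.2568  0.036 ]
[ 0.4933 -0.236   0.036 ]
tcp con -0.14775731345003576 -0.08001689722326373
```

```bash
python3 -m creep '[[[1,0,0,-25,0,0,0],[1,0,0,-45,0,0,0],[1,0,0,-60,0,0,0],[1,0,0,-64,0,0,0],[1,0,0,-64,0,0,0],[1,0,0,-64,0,0,0]]]'
```

```text
t: 4.65
eef_pos: [0.4964, -0.0795, 0.0688]
eef_rot: [0.991, 0.098, 0.095, -0.015]
contact_force: [-0.3, -0.2, -0.5]
finger_gap: 0.0932
finger_force: 0.0
```

```bash
python3 -c "
from plant import env
s=env.observe();print(s['qpos'].round(3) if hasattr(s['qpos'],'round') else s['qpos'])"; python3 -m creep '[[[1,0,0,15,0,0,0],[1,-16,6,20,0,0,0]]]';python3 -c "
from plant import env
s=env.observe();print(s['qpos'])"
```

```text
[ 0.294  0.603 -0.292  2.349  1.33   0.106 -2.627]
t: 4.9
eef_pos: [0.4813, -0.074, 0.0895]
eef_rot: [0.991, 0.097, 0.096, -0.015]
contact_force: [0.8, -0.6, -0.9]
finger_gap: 0.0927
finger_force: 0.0
[ 0.35290807  0.56082229 -0.38479048  2.36976617  1.20007362  0.1548634
 -2.51668314]
```

Forward tilt drives joint 6 to its limit. I'll spin the tool half a turn, which also moves the camera away from the valves, so the wrist can tilt forward freely.

```bash
python3 -m creep '[[[1,0,0,30,-2.1,-0.4,10],[1,0,0,60,-4.2,-0.8,20],[1,0,0,80,-6.3,-1.2,30],[1,0,0,80,-8.4,-1.6,40],[1,0,0,80,-10.5,-2,50],[1,0,0,80,-12.6,-2.4,60],[1,0,0,80,-14.7,-2.8,70],[1,0,0,80,-16.5,-3.2,78]]]';python3 -c "
from plant import env
s=env.observe();print(s['qpos'])
from scipy.spatial.transform import Rotation as R
print(R.from_quat(s['eef_rot']).as_matrix().round(3))"
```

```text
t: 5.9
eef_pos: [0.4803, -0.0737, 0.1688]
eef_rot: [0.696, 0.711, 0.075, 0.064]
contact_force: [0.3, -0.1, -0.3]
finger_gap: 0.0928
finger_force: 0.0
[ 0.82718151  0.57824158 -1.09545442  2.29219288  1.04773521  0.60604164
 -1.01961005]
[[-0.022  0.981  0.195]
 [ 1.     0.019  0.018]
 [ 0.014  0.195 -0.981]]
```

```bash
cat > go.py <<'E'
import sys,numpy as np
from plant import env
from h import con
from scipy.spatial.transform import Rotation as R
# go.py tilt x y z(mm console)
p=np.load('p.npy');a=[float(v) for v in sys.argv[1:]];th=np.radians(a[0])
s=env.observe();cur=R.from_quat(s['eef_rot'])
C=R.from_euler('z',p[2]).as_matrix()
z=np.array([np.sin(th),0,-np.cos(th)]);y=np.array([0,1,0.]);x=np.cross(y,z)
T=R.from_matrix(C@np.c_[x,y,z])
rv=np.degrees((T*cur.inv()).as_rotvec())
q=s['eef_pos']-np.r_[p[:2],0];print('tcp console mm',np.round(1e3*C.T@q,1),'tool z con',np.round(C.T@cur.as_matrix()[:,2],3))
print('shift',np.round(1e3*(con(p,np.array(a[1:4])/1e3)-s['eef_pos']),1),'turn',np.round(rv,1),'|',round(np.linalg.norm(rv),1))
print('q',np.round(s['qpos'],2),'F',np.round(s['contact_force'],1),'t',s['t'])
E
python3 go.py 25 -148 -80 120
```

```text
tcp console mm [-148.1  -80.8  168.8] tool z con [ 0.195 -0.02  -0.981]
shift [ -0.    0.8 -48.8] turn [-28.  -14.8  95.3] | 100.4
q [ 0.83  0.58 -1.1   2.29  1.05  0.61 -1.02] F [ 0.3 -0.1 -0.3] t 5.9
```

```bash
python3 -m creep '[[[1,0,0,0,-2.8,-1.5,9.5],[1,0,0,0,-5.6,-3,19],[1,0,0,0,-8.4,-4.5,28.5],[1,0,0,0,-11.2,-6,38],[1,0,0,0,-14,-7.5,47.5],[1,0,0,0,-16.8,-9,57],[1,0,0,0,-19.6,-10.5,66.5],[1,0,0,0,-22.4,-12,76]]]'; python3 go.py 25 -148 -80 100
```

```text
t: 6.9
eef_pos: [0.4802, -0.0736, 0.1688]
eef_rot: [0.08, 0.977, 0.035, 0.197]
contact_force: [-0.7, -0.8, 0.1]
finger_gap: 0.093
finger_force: 0.0
tcp console mm [-148.2  -80.6  168.8] tool z con [ 0.389 -0.039 -0.92 ]
shift [  0.1   0.6 -68.8] turn [-5.7 -2.8 19.2] | 20.2
q [ 0.9   0.6  -1.18  2.43  1.6   0.54 -0.15] F [-0.7 -0.8  0.1] t 6.9
```

```bash
python3 -m creep '[[[1,0,0,-20,-2.8,-1.4,9.5],[1,0,0,-40,-5.7,-2.8,19.2],[1,0,0,-60,-5.7,-2.8,19.2],[1,0,0,-69,-5.7,-2.8,19.2],[1,0,0,-69,-5.7,-2.8,19.2]]]'; python3 go.py 25 -148 -80 43
```

```text
t: 7.52
eef_pos: [0.4803, -0.0732, 0.0993]
eef_rot: [-0.092, 0.972, 0.022, 0.214]
contact_force: [0.4, 0.6, -0.6]
finger_gap: 0.0928
finger_force: 0.0
tcp console mm [-148.   -80.3   99.3] tool z con [ 0.421  0.001 -0.907]
shift [ -0.    0.3 -56.3] turn [-0.2 -0.1  0.3] | 0.4
q [ 0.86  0.8  -1.15  2.5   1.97  0.67 -0.11] F [ 0.4  0.6 -0.6] t 7.525
```

```bash
python3 -m creep '[[[1,0,0,-20,0,0,0],[1,0,0,-40,0,0,0],[1,0,0,-50,0,0,0],[1,0,0,-55,0,0,0],[1,0,0,-55,0,0,0]]]'; python3 go.py 25 -148 -80 43
```

```text
t: 8.15
eef_pos: [0.4807, -0.0735, 0.0448]
eef_rot: [-0.092, 0.972, 0.022, 0.215]
contact_force: [0.2, -1.1, -0.5]
finger_gap: 0.0927
finger_force: 0.0
tcp console mm [-147.8  -80.6   44.8] tool z con [ 0.422  0.    -0.907]
shift [-0.4  0.6 -1.8] turn [-0.1 -0.1  0.3] | 0.4
q [ 0.82  0.96 -1.13  2.53  2.11  0.83 -0.19] F [ 0.2 -1.1 -0.5] t 8.15
```

Reached without contact. Close on the detector.

```bash
python3 -m creep '[[[0.6,0,0.5,-1,0,0,0],[0.6,0,0.5,-1,0,0,0],[0.6,0,0.5,-1,0,0,0],[0.6,0,0.5,-1,0,0,0],[0.6,0,0.5,-1,0,0,0],[0.6,0,0.5,-1,0,0,0]]]'; python3 go.py 25 -101 -80 43
```

```text
t: 8.9
eef_pos: [0.4806, -0.0729, 0.0438]
eef_rot: [-0.092, 0.972, 0.022, 0.215]
contact_force: [-0.9, 0.5, 5.6]
finger_gap: 0.0636
finger_force: 30.0
tcp console mm [-147.7  -80.    43.8] tool z con [ 0.422  0.    -0.907]
shift [45.8  9.1 -0.8] turn [-0.1 -0.1  0.3] | 0.3
q [ 0.82  0.97 -1.13  2.53  2.12  0.83 -0.2 ] F [-0.9  0.5  5.6] t 8.9
```

```bash
python3 -m creep '[[[0.6,6,1.2,0,0,0,0],[0.6,13,2.6,0,0,0,0],[0.6,20,3.9,0,0,0,0],[0.6,27,5.3,0,0,0,0],[0.6,34,6.7,0,0,0,0],[0.6,37,7.3,0,0,0,0],[0.6,39,7.7,0,0,0,0],[0.6,39,7.7,0,0,0,0]]]'; python3 go.py 25 -101 -80 43
```

```text
t: 9.9
eef_pos: [0.5189, -0.0652, 0.0438]
eef_rot: [-0.092, 0.972, 0.022, 0.215]
contact_force: [-4.7, -1.4, 8.7]
finger_gap: 0.0635
finger_force: 30.0
tcp console mm [-108.6  -79.9   43.8] tool z con [ 0.421  0.    -0.907]
shift [ 7.5  1.3 -0.8] turn [-0.1 -0.1  0.3] | 0.3
q [ 0.79  0.96 -1.1   2.45  2.07  0.79 -0.14] F [-4.7 -1.4  8.7] t 9.9
```

```bash
python3 -m creep '[[[0.6,2,0.4,0,0,0,0],[0.6,4,0.8,0,0,0,0],[0.6,6,1.2,0,0,0,0],[0.6,6,1.2,0,0,0,0]]]'; python3 go.py 25 -101 -80 43
```

```text
t: 10.4
eef_pos: [0.5249, -0.064, 0.0438]
eef_rot: [-0.092, 0.972, 0.022, 0.215]
contact_force: [-4.9, -1.2, 9.0]
finger_gap: 0.0637
finger_force: 30.0
tcp console mm [-102.5  -79.8   43.8] tool z con [ 0.421  0.    -0.907]
shift [ 1.5  0.1 -0.8] turn [-0.1 -0.1  0.3] | 0.3
q [ 0.78  0.96 -1.1   2.44  2.06  0.78 -0.13] F [-4.9 -1.2  9. ] t 10.4
```

No wall contact yet. Continue in small steps until the force rises.

```bash
python3 -m creep '[[[0.6,1,0.2,0,0,0,0],[0.6,2,0.4,0,0,0,0],[0.6,2,0.4,0,0,0,0]]]'; python3 -m creep '[[[0.6,1,0.2,0,0,0,0],[0.6,2,0.4,0,0,0,0],[0.6,2,0.4,0,0,0,0]]]';python3 -m creep '[[[0.6,1,0.2,0,0,0,0],[0.6,2,0.4,0,0,0,0],[0.6,2,0.4,0,0,0,0]]]'
```

```text
t: 10.78
eef_pos: [0.5267, -0.0636, 0.0438]
eef_rot: [-0.092, 0.972, 0.022, 0.215]
contact_force: [-6.3, -1.6, 10.8]
finger_gap: 0.0637
finger_force: 30.0
t: 11.15
eef_pos: [0.5287, -0.0632, 0.0438]
eef_rot: [-0.092, 0.972, 0.022, 0.215]
contact_force: [-6.0, -0.9, 9.5]
finger_gap: 0.0637
finger_force: 30.0
t: 11.52
eef_pos: [0.5307, -0.0628, 0.0438]
eef_rot: [-0.092, 0.972, 0.022, 0.215]
contact_force: [-6.9, -1.3, 10.0]
finger_gap: 0.0638
finger_force: 30.0
```

```bash
python3 -m creep '[[[0.6,1,0.2,0,0,0,0],[0.6,2,0.4,0,0,0,0],[0.6,2,0.4,0,0,0,0]]]'; python3 -m creep '[[[0.6,1,0.2,0,0,0,0],[0.6,2,0.4,0,0,0,0],[0.6,2,0.4,0,0,0,0]]]';python3 - <<'E'
from plant import viewer
import cv2,numpy as np
i=[]
for n,(x,y) in(('side',(255,195)),('wrist',None)) if 0 else (('side',(255,195)),('top',(290,190))):
    i.append(cv2.resize(viewer.snapshot(n)[y:y+100,x:x+90],None,fx=4.4,fy=4.4,interpolation=cv2.INTER_CUBIC))
cv2.imwrite('pics/c5.png',np.hstack(i))
E
```

```text
t: 11.9
eef_pos: [0.5314, -0.0626, 0.0438]
eef_rot: [-0.092, 0.972, 0.022, 0.214]
contact_force: [-13.2, -4.0, 18.1]
finger_gap: 0.064
finger_force: 30.0
t: 12.28
eef_pos: [0.5316, -0.0626, 0.0437]
eef_rot: [-0.093, 0.972, 0.021, 0.213]
contact_force: [-21.1, -6.0, 28.5]
finger_gap: 0.0639
finger_force: 30.0
```

View pics/c5.png

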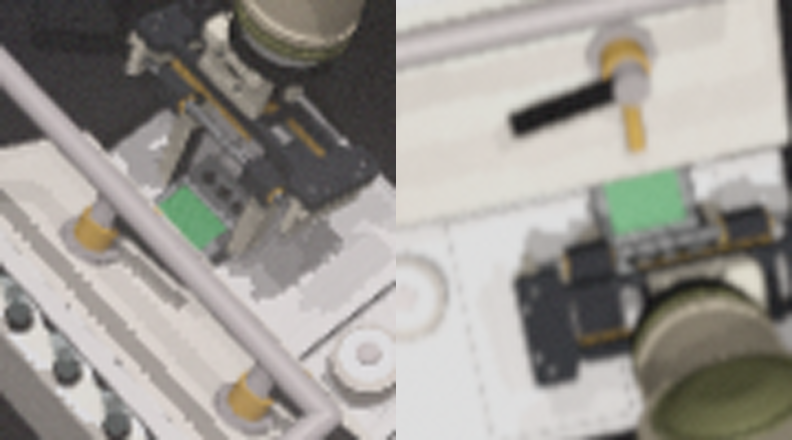

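Both views show the detector's disc end under the overhang and the lane's screen half still out. The stop is firm: the TCP halted while force rose to 21 N. Release and retreat up and back.

```bash
python3 -m creep '[[[1,0,0,0,0,0,0],[1,0,0,0,0,0,0],[1,0,0,0,0,0,0],[1,0,0,0,0,0,0],[1,-4,-0.8,12,0,0,0],[1,-20,-4,40,0,0,0],[1,-40,-8,80,0,0,0],[1,-40,-8,120,0,0,0]]]'; python3 - <<'E'
from plant import viewer,finder
from h import *
c=viewer.calibration('top');im=viewer.snapshot('top');P,K=c['pose'],c['mtx'];p=np.load('p.npy')
g=im.astype(int);m=(g[...,1]-np.maximum(g[...,0],g[...,2])>40);m[:,:320]=0;m[:,375:]=0
v,u=np.where(m);print('screen',u.min(),u.max(),v.min(),v.max(),len(u))
for uv in[(u.mean(),v.mean())]:
    d=P[:3,:3]@np.linalg.inv(K)@[*uv,1];X=P[:3,3]+d*(.036-P[2,3])/d[2];C=np.array([[np.cos(p[2]),np.sin(p[2])],[-np.sin(p[2]),np.cos(p[2])]]);print(1e3*C@(X[:2]-p[:2]))
E
python3 go.py 40 -70 -20 230
```

```text
t: 13.38
eef_pos: [0.4935, -0.0699, 0.1645]
eef_rot: [-0.092, 0.972, 0.022, 0.214]
contact_force: [0.6, -0.4, -0.7]
finger_gap: 0.0931
finger_force: 0.0
screen 339 353 230 241 142
[-73.30644506 -81.84939395]
tcp console mm [-131.5  -79.1  170.1] tool z con [ 0.427 -0.002 -0.904]
shift [48.9 69.9 59.9] turn [  2.8 -14.4   0.2] | 14.7
q [ 0.89  0.59 -1.12  2.42  1.69  0.45  0.14] F [1.2 0.9 4.6] t 13.425
```

```bash
python3 -m creep '[[[0,20,15,20,0.9,-4.8,0],[0,40,30,40,1.9,-9.6,0],[0,55,45,56,2.8,-14.4,0.2],[0,64,62,56,2.8,-14.4,0.2],[0,64,62,56,2.8,-14.4,0.2],[0,64,62,56,2.8,-14.4,0.2]]]'; python3 go.py 40 -55 -30 226
```

```text
t: 14.18
eef_pos: [0.5591, -0.0085, 0.2195]
eef_rot: [-0.09, 0.937, 0.034, 0.337]
contact_force: [0.6, 0.5, -0.6]
finger_gap: 0.0373
finger_force: 0.0
tcp console mm [-58.2 -32.  219.5] tool z con [ 0.637  0.001 -0.771]
shift [2.8 2.6 6.5] turn [-0.1 -0.4  0.1] | 0.4
q [ 0.84  0.63 -1.25  2.44  2.08  0.62 -0.3 ] F [ 0.6  0.5 -0.6] t 14.175
```

```bash
python3 -m creep '[[[0,3,3,6,0,0,0],[0,3,3,6,0,0,0],[0,3,3,6,0,0,0],[0,3,3,6,0,0,0]]]'; python3 go.py 40 -55 -30 226; python3 - <<'E'
from plant import viewer
import cv2,numpy as np
i=[]
for n,(x,y) in (('side',(250,180)),('top',(290,150))):
    i.append(cv2.resize(viewer.snapshot(n)[y:y+135,x:x+95],None,fx=4.2,fy=4.2,interpolation=cv2.INTER_CUBIC))
cv2.imwrite('pics/c6.png',np.hstack(i))
E
```

```text
t: 14.68
eef_pos: [0.5625, -0.0053, 0.2255]
eef_rot: [-0.09, 0.937, 0.034, 0.337]
contact_force: [-0.2, -0.2, 0.7]
finger_gap: 0.0009
finger_force: 0.0
tcp console mm [-54.3 -29.6 225.5] tool z con [ 0.638  0.001 -0.77 ]
shift [-0.6 -0.6  0.5] turn [-0.1 -0.4  0.1] | 0.4
q [ 0.84  0.61 -1.25  2.42  2.06  0.6  -0.29] F [-0.2 -0.2  0.7] t 14.675
```

View pics/c6.png

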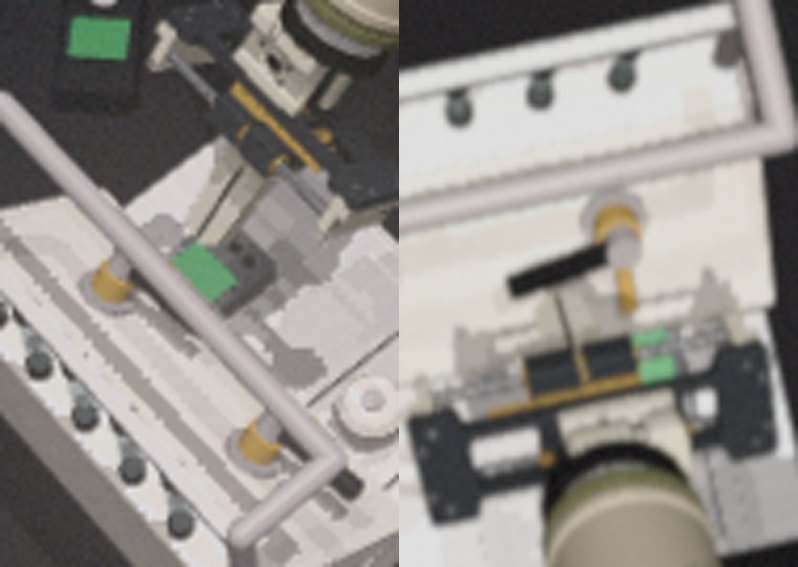

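The closed fingertips stand over the lever's middle, clear of the pipe, and the detector remains home. Go in square to the panel on the lever's upslope side.

```bash
python3 -m creep '[[[0,12,2.4,-15,0,0,0],[0,24,4.7,-29,0,0,0],[0,32,6.3,-39,0,0,0],[0,40,7.8,-48,0,0,0],[0,46,9,-55,0,0,0],[0,50,9.6,-60,0,0,0],[0,50,9.6,-60,0,0,0],[0,50,9.6,-60,0,0,0]]]'; python3 go.py 40 -3.7 -30 165.4
```

```text
t: 15.78
eef_pos: [0.6124, 0.0045, 0.1658]
eef_rot: [-0.09, 0.936, 0.034, 0.337]
contact_force: [-0.8, -0.3, 0.3]
finger_gap: 0.0003
finger_force: 0.0
tcp console mm [ -3.4 -29.6 165.8] tool z con [ 0.638  0.001 -0.77 ]
shift [-0.2 -0.5 -0.4] turn [-0.1 -0.4  0.1] | 0.4
q [ 0.72  0.79 -1.18  2.38  2.16  0.75 -0.31] F [-0.8 -0.3  0.3] t 15.775
```

```bash
python3 - <<'E'
import numpy as np
p=np.load('p.npy');c,s=np.cos(p[2]),np.sin(p[2]);t=np.radians(40)
for d in range(0,91,10):
    f=np.radians(d);e=7+7.5*np.cos(f)+17.5*np.sin(f);r=50
    a=-r*np.sin(f)+e*np.cos(f);b=r*np.cos(f)+e*np.sin(f)
    da,db=a-21,b-50.4
    x=np.cos(t)*da;print(d,'a,b',round(a),round(b),'shift',np.round([c*x-s*db,s*x+c*db,np.sin(t)*da],1))
E
```

```text
0 a,b 14 50 shift [-4.8 -1.4 -4.2]
10 a,b 8 52 shift [-9.8 -0.  -8. ]
20 a,b 2 54 shift [-15.2   0.5 -12.4]
30 a,b -6 54 shift [-20.9  -0.  -17.2]
40 a,b -14 54 shift [-26.8  -1.9 -22.3]
50 a,b -22 51 shift [-32.6  -5.3 -27.7]
60 a,b -30 47 shift [-38.  -10.5 -33. ]
70 a,b -38 42 shift [-42.7 -17.4 -38. ]
80 a,b -45 34 shift [-46.3 -26.  -42.3]
90 a,b -50 25 shift [-48.4 -35.9 -45.6]
```

```bash
python3 -m creep '[[[0,-5,-1.4,-4,0,0,0],[0,-10,0,-8,0,0,0],[0,-15,0.5,-12.4,0,0,0],[0,-21,0,-17.2,0,0,0],[0,-27,-2,-22.3,0,0,0],[0,-32.6,-5.3,-27.7,0,0,0],[0,-38,-10.5,-33,0,0,0],[0,-38,-10.5,-33,0,0,0]]]'; python3 go.py 40 -3.7 -30 165.4
```

```text
t: 16.77
eef_pos: [0.573, -0.0065, 0.1313]
eef_rot: [-0.09, 0.937, 0.034, 0.336]
contact_force: [-0.5, 1.7, 0.4]
finger_gap: 0.0002
finger_force: 0.7
tcp console mm [-44.2 -32.7 131.3] tool z con [ 0.635  0.002 -0.772]
shift [39.2 10.5 34.1] turn [-0.1 -0.6  0.1] | 0.6
q [ 0.73  0.87 -1.19  2.48  2.27  0.87 -0.4 ] F [-0.5  1.7  0.4] t 16.775
```

```bash
python3 -m creep '[[[0,-3,-3.5,-3,0,0,0],[0,-4.7,-7,-5,0,0,0],[0,-6.5,-11,-7,0,0,0],[0,-8.3,-15.5,-9,0,0,0],[0,-9.4,-20,-11,0,0,0],[0,-10,-24,-12,0,0,0],[0,-9.5,-27,-12,0,0,0],[0,-9.5,-27,-12,0,0,0]]]'; python3 go.py 40 -3.7 -30 165.4; python3 - <<'E'
from plant import viewer
import cv2,numpy as np
i=[]
for n,(x,y) in (('side',(250,180)),('top',(290,150))):
    i.append(cv2.resize(viewer.snapshot(n)[y:y+135,x:x+95],None,fx=4.2,fy=4.2,interpolation=cv2.INTER_CUBIC))
cv2.imwrite('pics/c7.png',np.hstack(i))
E
```

```text
t: 17.77
eef_pos: [0.5644, -0.0328, 0.1202]
eef_rot: [-0.09, 0.937, 0.035, 0.336]
contact_force: [0.4, 4.3, -1.4]
finger_gap: 0.0006
finger_force: 2.3
tcp console mm [-57.7 -56.9 120.2] tool z con [ 0.637  0.003 -0.771]
shift [47.8 36.8 45.2] turn [-0.1 -0.5  0. ] | 0.5
q [ 0.79  0.9  -1.18  2.5   2.32  0.86 -0.38] F [ 0.4  4.3 -1.4] t 17.775
```

View pics/c7.png

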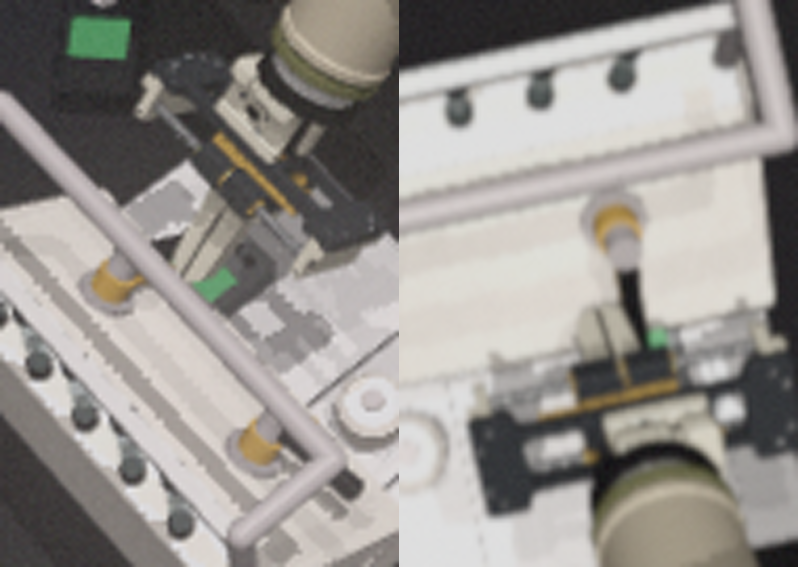

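The lever now points nearly down the slope (top crop 625,270→640,340). I'll push sideways until the stop shows in the force.

```bash
python3 -m creep '[[[0,0.4,-2,0,0,0,0],[0,0.8,-4,0,0,0,0],[0,0.8,-4,0,0,0,0]]]'; python3 -m creep '[[[0,0.4,-2,0,0,0,0],[0,0.6,-3,0,0,0,0],[0,0.6,-3,0,0,0,0]]]';python3 -m creep '[[[0,0.4,-2,0,0,0,0],[0,0.6,-3,0,0,0,0],[0,0.6,-3,0,0,0,0]]]'
```

```text
t: 18.25
eef_pos: [0.5644, -0.0333, 0.1204]
eef_rot: [-0.093, 0.936, 0.038, 0.336]
contact_force: [0.2, 15.8, -4.6]
finger_gap: 0.0004
finger_force: 7.4
t: 18.62
eef_pos: [0.5643, -0.0336, 0.1205]
eef_rot: [-0.095, 0.936, 0.04, 0.336]
contact_force: [0.5, 23.7, -7.9]
finger_gap: 0.0007
finger_force: 11.1
t: 19.0
eef_pos: [0.5642, -0.0339, 0.1206]
eef_rot: [-0.097, 0.936, 0.043, 0.335]
contact_force: [1.6, 31.9, -9.5]
finger_gap: 0.0001
finger_force: 14.8
```

Firm stop at the predicted place (23 mm sideways of the pivot). Back off and leave along the panel normal.

```bash
python3 -m creep '[[[0,-1,8,0,0,0,0],[0,-3,18,0,0,0,0],[0,-15,16,14,0,0,0],[0,-35,12,38,0,0,0],[0,-60,8,70,0,0,0],[0,-85,4,100,0,0,0],[0,-85,4,140,0,0,0],[0,-85,4,140,0,0,0]]]'; python3 -m creep '[[[0,-30,-100,60,0,0,0],[0,-40,-160,60,0,0,0],[0,-40,-200,60,0,0,0],[0,-40,-200,60,0,0,0]]]'; python3 - <<'E'
from plant import viewer,env
import cv2,numpy as np
i=[]
for n,(x,y) in (('side',(240,180)),('top',(240,150))):
    i.append(cv2.resize(viewer.snapshot(n)[y:y+150,x:x+150],None,fx=2.66,fy=2.66,interpolation=cv2.INTER_CUBIC))
cv2.imwrite('pics/c8.png',np.hstack(i));print(env.observe()['contact_force'])
E
```

```text
t: 20.0
eef_pos: [0.4826, -0.0408, 0.2631]
eef_rot: [-0.089, 0.936, 0.03, 0.339]
contact_force: [0.5, -0.1, -1.0]
finger_gap: 0.0008
finger_force: 0.0
t: 20.5
eef_pos: [0.4627, -0.1695, 0.2786]
eef_rot: [-0.081, 0.939, 0.016, 0.332]
contact_force: [-0.3, 0.2, 0.0]
finger_gap: 0.0005
finger_force: 0.0
[-0.31686754  1.28257874 -0.41155315]
```

View pics/c8.png

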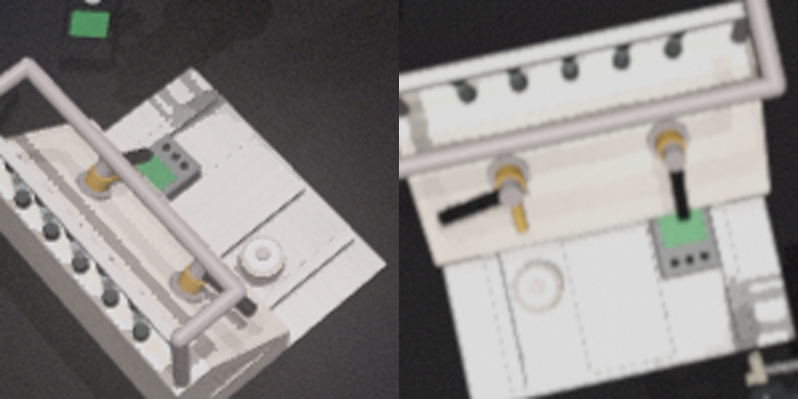

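The right lever points down the slope, and the left lever and canister are untouched. One numeric check of the detector's rear edge (about top pixel 349,252.6).

```bash
python3 - <<'E'
from plant import viewer
from h import *
c=viewer.calibration('top');P,K=c['pose'],c['mtx'];p=np.load('p.npy')
C=np.array([[np.cos(p[2]),np.sin(p[2])],[-np.sin(p[2]),np.cos(p[2])]])
for n,uv,z in(('rear now',(349.,252.6),.036),('rear before',(215+444/3.2,135+434/3.2),.036),('plate front',(215+477/3.2,135+473/3.2),.006),('overhang',(215+434/3.2,135+300/3.2),.06)):
    d=P[:3,:3]@np.linalg.inv(K)@[*uv,1];X=P[:3,3]+d*(z-P[2,3])/d[2];print(n,np.round(1e3*C@(X[:2]-p[:2]),1))
E
```

```text
rear now [-122.3  -79.4]
rear before [-174.   -81.2]
plate front [-214.9 -104.5]
overhang [-59.9 -96.3]
```

```bash
python3 -m creep '[[[0,0,0,0,0,0,0],[0,0,0,0,0,0,0],[0,0,0,0,0,0,0]]]'; python3 -c "
from plant import job
print(job.sign_off())"
```

```text
t: 20.98
eef_pos: [0.4634, -0.1662, 0.2803]
eef_rot: [-0.085, 0.939, 0.016, 0.333]
contact_force: [0.1, -0.2, 0.0]
finger_gap: 0.0005
finger_force: 0.0
the job is handed in; nothing more can be done
None
```

I slid the detector home to the end wall of the right bay and turned the right valve a quarter turn to its stop, pointing down the slope; the left valve and canister looked unmoved in the last pictures, I touched nothing else, and I handed the job in at 21 s.

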